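Third hand at the peg blank holder

ROBOT

A 7-joint arm with a two-finger parallel gripper is mounted at the origin on the work surface. World frame = base frame: x ahead of the robot, y to its left, z up, the work surface at z = 0. Lengths are in m, angles in rad, forces in N, time in s.
With the tool pointing down it reaches from about 0.4 to 0.875 m from the base axis. Payload 19.3 kg.
Tool frame: the origin (TCP) lies at the very end of the fingers, on their centre line; the grasp point (between the pads) lies 19 mm behind it; z points along the fingers, y is the line along which they close (so a half turn about z gives the same grasp; the last joint's range is limited). The gripper opens to 85 mm and grips with 20 to 120 N. Pads are 22 mm wide; open, the fingers measure 114 mm over their backs; the gripper's body (76 mm by 85 mm) begins 54 mm behind the grasp point. The pads swing forward as they close: fully open they stand 13 mm farther back than shut.
Start: joints at [1.135, 0.521, -0.036, 1.599, 0.021, 1.021, -0.113], TCP at [0.224, -0.584, 0.231] pointing down, gripper open.
Joint ranges: [-2.91, 2.91], [-0.3, 2.13], [-1.5, 1.42], [0.17, 2.43], [-1.26, 4.41], [0.16, 1.93], [-2.52, 2.52]. Speed limits (rad/s): [1.89, 1.89, 2.39, 2.39, 3.01, 3.01, 3.01].

INTERFACE

Orientations are given as [roll, pitch, yaw] about the fixed x, y, z axes, in that order (R = Rz(yaw) Ry(pitch) Rx(roll)).
In Python, from workcell import monitor, optics, job_done gives the robot as it stands.
- The arm moves only by the shell command python3 -m handwheel 'ROWS' [FORCE]. ROWS is JSON, a list of rows, each an object of numbers: "dx", "dy", "dz": the shift along the tool's x, y, z in cm; "wx", "wy", "wz": the turn, a rotation vector about the tool's x, y, z in rad; "claw": the opening in per cent of the stroke, from 0 (shut) to 100 (fully open). A call has 1 to 8 rows; each row shifts and turns the commanded pose from where the row before left it, along the tool's axes as they then stand; what a row does not reach is not made up. A row lasts 1/8 s, in which the tool goes at most 62.5 mm and 10.7 degrees, less where a joint would pass 70% of its speed; a pose out of reach is approached as far as the arm can. A call with a gripper value outside its range is refused whole. The fingers move at their own pace and stop on an object; FORCE is the grip in N (left out, the last holds). Time passes only in rows, so rows that do not move let the fingers close. It gives the time, the measured TCP pose, the force, the opening and the grip force at its end, in the units of the state.
- monitor.observe(): the state, without advancing time (a new reading comes with each control period).
- optics.grab_frame(name): name is "scene" or "top" or "wrist"; returns a dict with "frame" (384x512x3 uint8, blue, green, red), "fovy" (degrees; the focal length in pixels is half the picture's height over the tangent of half this angle, whatever the lens; pixels are square), "cx", "cy" (the principal point, pixels), "k1" (the pictures are not rectified: a ray, as slopes to the right and down, at radius r is drawn at 1 + k1 r^2 times it, then the intrinsics apply), "R" (3x3) and "t" (3): a world point X has camera coordinates R X + t. Camera axes: x right, y down, z forward; pixel columns grow to the right and rows downward; lengths in m; the calibration is good to about 2 mm. A picture is of the moment at which its call begins. There is no depth.
- job_done(): hands the job in; it is judged then, once.
Trained networks look in the newest picture that a camera, given by its name, has taken for a name from the list of things; names that differ only in an ending like _2 or _b are one class to them, and where a whole thing is asked for, a point or a joint stands for the part that bears it (a point fixed in the world has none). Each returns a list of dicts, best first, with "p" (0 to 1); they miss things now and then, are a little off and sometimes report something else, mostly with a low value. They report only what shows in the picture. A call takes as long as a camera call. They do not tell look-alikes from the thing itself.
- optics.masks_of(name, camera): "region" (384x512 bool, what is visible of it) and "rect" ([left, top, width, height] in pixels, round what is visible of it).
The state is a dict: "clock": time; "qpos": joint angles; "qd": joint speeds; "joint_efforts": joint torques, N m; "position": TCP position; "tool_rot": TCP orientation; "force": force on the tool from outside, world axes, zero at the start; "moment": the same for the moment, N m; "grip_width": finger opening in m; "finger_force": force on a finger pad.
Only numpy, scipy, OpenCV 4.12 (cv2) and the standard library are available. Lean on these libraries where they do the work, as an engineer would, in place of code of your own. Each camera call takes 0.05 s, during which the arm holds its last target. There are 200 camera calls.

TASK

Give the holder's stop a shot of tack spray by pressing the cap of the fixed spray canister fully down and letting it come back up. Then pick up the loose peg blank, lay it in the holder's channel with its square head towards the sprung stop, and push the head against the stop with a steady force of about 10 N, without driving the stop to the end of its travel, so that the carver can clamp it. Keep that push for three seconds and finish while still holding it there, pushing; leave the other things on the bench where they are.

Things in the scene. Friction and masses are not known exactly. Their poses are not given: they have to be found in the camera images.
- blank: Loose wooden peg blank, about 70 g, lying flat: a square head 30 wide (x), 70 long (y), 34 high (z), with a round tapered shank (22 to 16 mm thick, 60 mm long) out of the head's -y end at mid height. Origin: centre of the underside of the head; y from shank to head face, z up. At the start y is within 0.9 rad of world y.
- head_face (a point): Centre of the blank's flat head end face (the face that goes against the stop), 35 mm along +y from the blank's origin and 17 mm above its underside.
- holder: Fixed walnut holder, a board 90 wide (x), 345 long (y) on feet, a C-clamp 165 mm high on its +y tail. Origin on the bench under the channel's centre line; y along the channel towards the stop, z up; yaw varies. The channel, 38 mm wide, floor 45 mm above the bench, runs from y = -140 mm (open end) to the stop at y = +60 mm.
- channel_end (a point): On the channel's centre line, on its floor, at the stop's front face when at rest: x 0, y +60, z +45 mm in the holder's frame; does not move. The channel's side walls rise 10 mm above the floor, are 14 mm thick and end at y = +45 mm.
- stop (a joint): Travel in m of the sprung stop plate (walnut, 56 wide x 42 high x 12 thick, across the channel's +y end) along the holder's +y: 0 at rest, 0.020 at the end of its travel. The spring pushes back with 2 N at rest plus 0.8 N per mm (10 N at 10 mm, 18 N at 20 mm). Bearing down on the channel floor adds friction that the stop does not feel.
- stop_face (a point): Centre of the bottom edge of the stop plate's front face (it faces the holder's -y); moves with the stop.
- cap_top (a point): Centre of the top of the round spray cap (29 mm across, 17 mm high, straight down to press) on the aluminium canister (48 mm across) that is bolted upright to the bench beyond the holder; 130 mm above the bench when up.
- cap (a joint): Travel in m of the spray cap downwards: 0 up, 0.008 fully down. Its spring takes 2 N to start and 6 N fully down, and lifts it again by itself.
- canister: The fixed spray canister, 130 mm high to the top of its cap, on a 75 mm square base plate. Origin on the bench under its axis.
- spokeshave: Loose brass spokeshave, 245 mm long (y), 28 high. Origin under its middle. Leave alone.
- bridge: Loose tan bone crescent bridge, 100 mm across, 12 high. Origin near its middle, on the underside. Leave alone.
- bowl: Loose chipped blue ceramic bowl of small offcuts, 132 mm across, 50 high. Origin under its centre. Leave alone.
- peg_done: Loose finished peg with a flat 50 x 30 mm handle plate and a 16 mm round shank, 114 mm long in all, 18 high. Origin at the handle end, on the underside. Leave alone.
- stick: Loose plain square wooden stick, 18 x 150 x 18 mm. Origin under its middle. Leave alone.
- mallet: Loose hammer lying on the bench, handle along its x. Leave alone.
Not all that is in view belongs to the job. What is shaped like the blank but black or blue is not meant.

How it is judged:
By the outcome, as a careful person would: the job done as asked, in the order asked, and still so for the second after the job is handed in, while the arm keeps its last pose, push and grip.
It also fails if it takes over 64 s, if anything falls off the work surface, if the arm or the gripper's body presses on something with over 40 N, if the wrist force passes 120 N, or if a joint passes its speed limit or range.

## Working session

There is one attempt and no reset: what is moved stays moved. The work goes in short steps, Python scripts to look and compute and a shell command to move; the robot and the scene stay as the last step left them, time stands still between calls to the robot, and variables do not carry over. Pictures are saved under pics/ and viewed, at most 10 in all, crops included, and the job is handed in when it is done.

```bash
mkdir -p pics
cat > h.py <<'E'
import numpy as np, cv2
from workcell import monitor, optics
def grab(n):
    f=optics.grab_frame(n); f['f']=f['frame'].shape[0]/2/np.tan(np.radians(f['fovy'])/2); f['R']=np.array(f['R']);f['t']=np.array(f['t']); return f
def ray(f,u,v):
    d=np.array([(u-f['cx'])/f['f'],(v-f['cy'])/f['f']]); s=d.copy()
    for _ in range(20): s=d/(1+f['k1']*(s@s))
    r=f['R'].T@np.array([s[0],s[1],1]); return -f['R'].T@f['t'], r
def onz(f,u,v,z):
    c,r=ray(f,u,v); return c+r*(z-c[2])/r[2]
def proj(f,X):
    c=f['R']@np.array(X)+f['t']; s=c[:2]/c[2]; s=s*(1+f['k1']*(s@s)); return s*f['f']+[f['cx'],f['cy']]
def tri(obs):
    A=np.zeros((3,3));b=np.zeros(3)
    for f,u,v in obs:
        c,r=ray(f,u,v); r/=np.linalg.norm(r); P=np.eye(3)-np.outer(r,r); A+=P;b+=P@c
    return np.linalg.solve(A,b)
E
python3 - <<'E'
from h import *
ims=[]
print(monitor.observe())
for n in ['scene','top','wrist']:
    f=grab(n); cv2.imwrite(f'pics/{n}0.png',f['frame'])
    print(n,f['fovy'],f['k1'],-f['R'].T@f['t'])
    for k in ['blank','holder','stop','cap','canister','spokeshave','bridge','bowl','peg_done','stick','mallet']:
        print(k,[(m['rect'],round(m['p'],2)) for m in optics.masks_of(k,n)][:3])
E
```

```text
{'clock': 0.0, 'qpos': array([ 1.13480837,  0.52208267, -0.03633227,  1.59997593,  0.02119315,
        1.02109846, -0.11279144]), 'qd': array([-1.22333504e-03,  8.27438415e-04,  1.55524503e-03, -5.76853209e-04,
       -4.51864490e-05, -1.23679550e-03,  1.41849697e-04]), 'joint_efforts': array([ 1.69779312e-03, -9.27098322e+01,  1.98022306e+00, -3.69924724e+01,
        1.77652814e-02,  8.47032265e-03,  1.71860017e-05]), 'position': array([ 0.22340618, -0.58335517,  0.23069438]), 'tool_rot': array([-3.14041535e+00,  7.51655761e-05,  3.65786651e-01]), 'force': array([ 1.09431654, -0.77683625, -0.77466606]), 'moment': array([-0.0142186 ,  0.0601409 , -0.01843617]), 'finger_force': 0.0, 'grip_width': 0.08523754944154414}
scene 57.19975332258092 -0.04530261498756043 [1.24973096 0.18259785 0.82538333]
blank [([159.3, 233.7, 38.1, 8.4], 0.82), ([194.9, 146.9, 18.6, 21.0], 0.68), ([157.0, 198.3, 42.1, 15.1], 0.66)]
holder [([403.4, 209.6, 46.7, 31.2], 0.74), ([221.3, 199.3, 124.4, 54.3], 0.59)]
stop [([159.9, 197.6, 39.8, 17.6], 0.26)]
cap [([258.9, 237.4, 13.1, 11.6], 0.44)]
canister [([252.
[... 559 characters left out ...]
, 187.9, 30.2, 23.9], 0.71)]
canister [([230.8, 144.2, 21.3, 21.6], 0.59)]
spokeshave [([279.5, 129.1, 54.6, 9.1], 0.68)]
bridge [([175.9, 135.5, 17.9, 13.8], 0.42)]
bowl [([111.0, 210.5, 34.8, 36.3], 0.83)]
peg_done [([354.9, 149.3, 27.8, 15.0], 0.66)]
stick [([277.6, 129.7, 57.7, 10.7], 0.56), ([300.5, 234.0, 39.2, 10.0], 0.46)]
mallet [([377.6, 191.7, 27.1, 63.5], 0.93), ([183.0, 166.9, 99.2, 45.0], 0.23)]
wrist 61.77967486934312 -0.0850921584864511 [ 0.28793921 -0.55929797  0.37405731]
blank [([0.0, 53.0, 53.5, 111.9], 0.85)]
holder []
stop []
cap []
canister []
spokeshave []
bridge []
bowl []
peg_done []
stick [([11.4, 0.0, 72.0, 14.4], 0.56)]
mallet [([201.8, 0.0, 119.1, 141.1], 0.66)]
```

Run:
```python
import cv2
a=cv2.imread('pics/top0.png')[110:310,90:430]; cv2.imwrite('pics/top0c.png',cv2.resize(a,None,fx=2.35,fy=2.35,interpolation=cv2.INTER_CUBIC))
a=cv2.imread('pics/scene0.png')[130:340,80:460]; cv2.imwrite('pics/scene0c.png',cv2.resize(a,None,fx=2.1,fy=2.1,interpolation=cv2.INTER_CUBIC))
```

```text
(no output)
```

View pics/top0c.png

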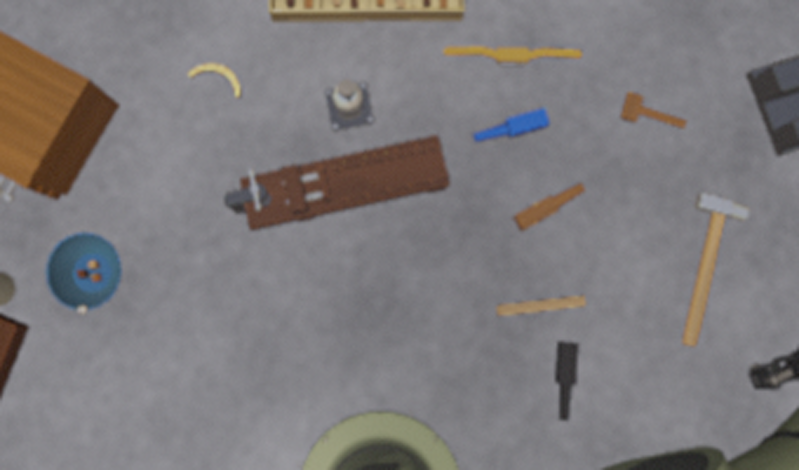

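View pics/scene0c.png

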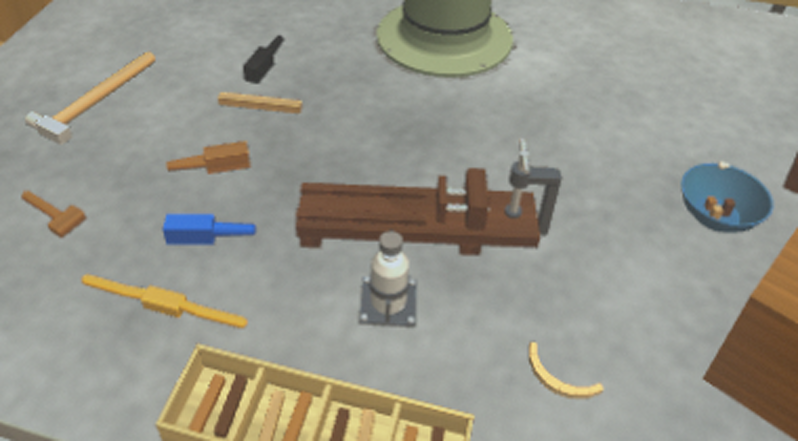

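The top view shows the brown blank at about (324,198), head on the left (+y). The canister is at (238,152), and the holder runs from its open end at about (279,178) to the stop at about (222,188). In the scene view the cap is at (266,246) and the blank at (178,206). The black and blue pieces are decoys.

Run:
```python
from h import *
np.set_printoptions(precision=4,suppress=True)
s=grab('scene'); t=grab('top')
def P(n,c,k=0):
    return optics.masks_of(n,c)
# blank: head/shank centroid on z=17mm
for cam,f,lo in (('top',t,(324,198)),('scene',s,(178,206))):
    for m in P('blank',cam):
        r=m['region']; v,u=np.nonzero(r); c=np.array([u.mean(),v.mean()])
        if np.hypot(*(c-lo))<15:
            pts=np.array([onz(f,a,b,0.02)[:2] for a,b in zip(u,v)]); mm=pts.mean(0); w,V=np.linalg.eigh(np.cov(pts.T)); 
            print(cam,c,mm,V[:,1],np.ptp((pts-mm)@V[:,1]),m['p'],m['rect'])
for cam,f in (('top',t),('scene',s)):
    for n in('cap','canister'):
        for m in P(n,cam)[:2]: print(cam,n,m['rect'],m['p'],onz(f,m['rect'][0]+m['rect'][2]/2,m['rect'][1]+m['rect'][3]/2,.13))
print('cap tri (cyl mid-top)',tri([(t,238,152),(s,266,243)]))
for m in P('holder','top')[:1]:
    r=m['region'].astype(np.uint8); cs=cv2.findContours(r,0,1)[0]; c=max(cs,key=cv2.contourArea); print(cv2.minAreaRect(c)); 
C=lambda u,v:(90+u/2.35,110+v/2.35)
for nm,(u,v),z in (('openTL',(438,137),.055),('openBR',(447,187),.055),('stopT',(302,167),.087),('stopB',(308,217),.087)): print(nm,onz(t,*C(u,v),z))
```

```text
top [321.7475 197.5743] [ 0.4779 -0.2855] [-0.4956  0.8685] 0.13406231285460488 0.68 [309.1, 186.5, 28.3, 21.1]
scene [182.0313 205.5822] [ 0.4804 -0.2804] [-0.4951  0.8689] 0.12883850887964604 0.88 [157.3, 194.3, 40.1, 20.2]
top cap [228.8, 143.7, 23.1, 23.2] 0.74 [0.6252 0.0372 0.13  ]
top cap [231.6, 146.3, 9.1, 6.3] 0.43 [0.648 0.053 0.13 ]
top canister [229.1, 145.0, 21.1, 22.0] 0.72 [0.6225 0.0398 0.13  ]
top canister [180.1, 166.3, 101.4, 46.7] 0.28 [0.4946 0.0725 0.13  ]
scene canister [255.8, 239.9, 21.1, 45.8] 0.6 [0.7196 0.0687 0.13  ]
cap tri (cyl mid-top) [0.6424 0.0478 0.112 ]
((227.5, 187.0), (10.0, 3.0), 90.0)
openTL [ 0.5906 -0.1026  0.055 ]
openBR [ 0.5056 -0.1164  0.055 ]
stopT [0.5348 0.1223 0.087 ]
stopB [0.4525 0.1118 0.087 ]
```

```bash
python3 -m handwheel '[{"dx":4.95,"dy":-1.7,"claw":0},{"dx":4.95,"dy":-1.7,"claw":0},{"dx":4.95,"dy":-1.7,"claw":0},{"dx":4.95,"dy":-1.7,"claw":0},{"dx":4.95,"dy":-1.7,"claw":0},{"dx":4.95,"dy":-1.7,"claw":0},{"dx":4.95,"dy":-1.7,"claw":0},{"wz":-0.18,"claw":0}]' 30
python3 -m handwheel '[{"wz":-0.18},{"wz":-0.18},{"wz":-0.18},{"wz":-0.18},{"wz":-0.18},{"wz":-0.18},{"wz":-0.18},{"wz":-0.18}]'
python3 - <<'E'
from h import *
f=grab('wrist'); cv2.imwrite('pics/w1.png',f['frame']); np.savez('w1.npz',**{k:f[k] for k in('R','t','f','cx','cy','k1')})
print(monitor.observe()['qpos'],-f['R'].T@f['t'],f['R'])
for k in ['blank']: print(k,[(m['rect'],round(m['p'],2)) for m in optics.masks_of(k,'wrist')][:3])
E
```

```text
[ 1.13480891  0.52139283 -0.03628563  1.59949066  0.02118909  1.02108067
 -0.11279217] [ 0.28793913 -0.55929822  0.37405681] [[ 3.57069270e-01 -9.34077777e-01  4.92610405e-04]
 [-8.98983190e-01 -3.43510389e-01  2.71716462e-01]
 [-2.53635092e-01 -9.74644470e-02 -9.62377224e-01]]
blank [([0.0, 53.1, 56.8, 113.9], 0.79)]schema error: expected keys dx, dy, dz, wx, wy, wz, claw
schema error: expected keys dx, dy, dz, wx, wy, wz, claw
```

View pics/w1.png

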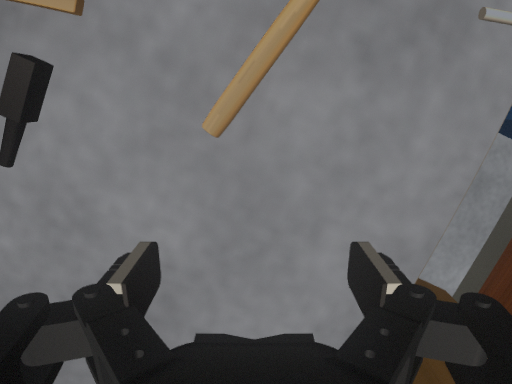

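The wrist view at the start pose shows the black decoy at (25,90), the hammer handle at (260,70) and the open fingers at the bottom. The arm hasn't moved, because every row needs all seven keys.

```bash
python3 -m handwheel '[{"dx":4.95,"dy":-1.7,"dz":0,"wx":0,"wy":0,"wz":0,"claw":0},{"dx":4.95,"dy":-1.7,"dz":0,"wx":0,"wy":0,"wz":0,"claw":0},{"dx":4.95,"dy":-1.7,"dz":0,"wx":0,"wy":0,"wz":0,"claw":0},{"dx":4.95,"dy":-1.7,"dz":0,"wx":0,"wy":0,"wz":0,"claw":0},{"dx":4.95,"dy":-1.7,"dz":0,"wx":0,"wy":0,"wz":0,"claw":0},{"dx":4.95,"dy":-1.7,"dz":0,"wx":0,"wy":0,"wz":0,"claw":0},{"dx":4.95,"dy":-1.7,"dz":0,"wx":0,"wy":0,"wz":0,"claw":0},{"dx":0,"dy":0,"dz":0,"wx":0,"wy":0,"wz":-0.18,"claw":0}]' 30
python3 -m handwheel '[{"dx":0,"dy":0,"dz":0,"wx":0,"wy":0,"wz":-0.18,"claw":0},{"dx":0,"dy":0,"dz":0,"wx":0,"wy":0,"wz":-0.18,"claw":0},{"dx":0,"dy":0,"dz":0,"wx":0,"wy":0,"wz":-0.18,"claw":0},{"dx":0,"dy":0,"dz":0,"wx":0,"wy":0,"wz":-0.18,"claw":0},{"dx":0,"dy":0,"dz":0,"wx":0,"wy":0,"wz":-0.18,"claw":0},{"dx":0,"dy":0,"dz":0,"wx":0,"wy":0,"wz":-0.18,"claw":0},{"dx":0,"dy":0,"dz":0,"wx":0,"wy":0,"wz":-0.18,"claw":0},{"dx":0,"dy":0,"dz":0,"wx":0,"wy":0,"wz":-0.18,"claw":0}]'
cat >> h.py <<'E'
def save(f,n): np.savez(n+'.npz',**{k:f[k] for k in('R','t','f','cx','cy','k1')}); cv2.imwrite(f'pics/{n}.png',f['frame'])
def load(n): return dict(np.load(n+'.npz'))
np.set_printoptions(precision=4,suppress=True)
E
python3 - <<'E'
from h import *
f=grab('wrist'); save(f,'w2')
print(monitor.observe()['qpos'],-f['R'].T@f['t'],f['R'])
for k in ['blank']: print(k,[(m['rect'],round(m['p'],2)) for m in optics.masks_of(k,'wrist')][:3])
E
```

```text
clock: 3.35
position: [0.508, -0.3445, 0.2311]
tool_rot: [-3.141, -0.002, 0.554]
force: [-1.3, -1.3, 0.4]
grip_width: 0.0
finger_force: 0.0
clock: 4.35
position: [0.5045, -0.3486, 0.2313]
tool_rot: [-3.142, -0.0, 1.992]
force: [0.0, -0.6, 0.4]
grip_width: 0.0001
finger_force: 0.0
[ 0.8383  0.5396 -0.4868  1.6145  0.2796  1.0574  0.7021] [ 0.4765 -0.2861  0.3741] [[ 0.913   0.4079 -0.0001]
 [ 0.3925 -0.8785  0.2722]
 [ 0.111  -0.2486 -0.9622]]
blank [([0.0, 1.7, 65.1, 54.4], 0.89), ([361.0, 40.9, 50.2, 127.4], 0.85), ([92.1, 0.4, 44.1, 95.8], 0.62)]
```

View pics/w2.png

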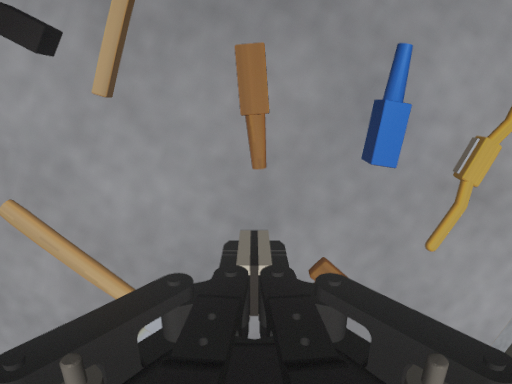

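The brown blank's head top spans (236,44), (264,43), (269,114) and (240,115), with the shank pointing down to (258,167). Next I'll move to look at the cap and holder.

```bash
python3 -m handwheel '[{"dx":3.34,"dy":4.08,"dz":0,"wx":0,"wy":0,"wz":0,"claw":0},{"dx":3.34,"dy":4.08,"dz":0,"wx":0,"wy":0,"wz":0,"claw":0},{"dx":3.34,"dy":4.08,"dz":0,"wx":0,"wy":0,"wz":0,"claw":0},{"dx":3.34,"dy":4.08,"dz":0,"wx":0,"wy":0,"wz":0,"claw":0},{"dx":3.34,"dy":4.08,"dz":0,"wx":0,"wy":0,"wz":0,"claw":0},{"dx":3.34,"dy":4.08,"dz":0,"wx":0,"wy":0,"wz":0,"claw":0},{"dx":3.34,"dy":4.08,"dz":0,"wx":0,"wy":0,"wz":0,"claw":0},{"dx":0,"dy":0,"dz":0,"wx":0,"wy":0,"wz":0.0,"claw":0}]' 30
python3 - <<'E'
from h import *
f=load('w2')
p=[onz(f,u,v,.034) for u,v in((236,44),(264,43),(269,114),(240,115))]; print(np.array(p),np.mean(p,0)); d=(p[0]+p[1]-p[2]-p[3])[:2]; print(np.arctan2(d[1],d[0]),np.hypot(*d)/2)
f=grab('wrist'); save(f,'w3'); print(monitor.observe()['position'])
for k in ['cap','canister','stop','holder']: print(k,[(m['rect'],round(m['p'],2)) for m in optics.masks_of(k,'wrist')][:3])
E
```

```text
clock: 5.45
position: [0.6725, -0.0142, 0.231]
tool_rot: [3.141, -0.002, 1.987]
force: [-1.0, -0.5, -0.3]
grip_width: -0.0001
finger_force: 0.0
[[ 0.4379 -0.2428  0.034 ]
 [ 0.4628 -0.2307  0.034 ]
 [ 0.4963 -0.2918  0.034 ]
 [ 0.4693 -0.305   0.034 ]] [ 0.4666 -0.2676  0.034 ]
2.0555069195545483 0.0696507034710967
[ 0.6719 -0.0172  0.2309]
cap [([245.4, 86.4, 45.9, 37.1], 0.81), ([11.1, 248.9, 45.4, 81.3], 0.23)]
canister [([226.0, 67.1, 77.3, 76.7], 0.94), ([106.2, 2.5, 64.8, 11.5], 0.39)]
stop [([109.6, 0.0, 62.1, 14.9], 0.73)]
holder [([82.1, 0.0, 113.9, 214.3], 0.91)]
```

View pics/w3.png

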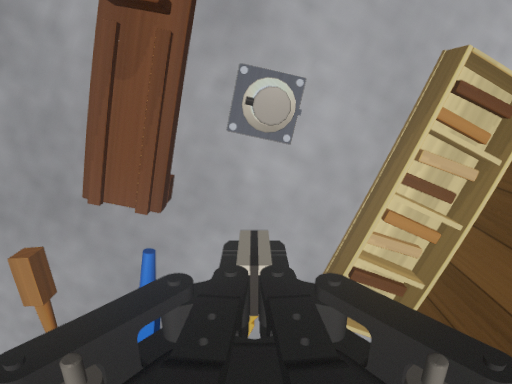

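The cap top is centred at about (271,106) and is about 40 px across, on the canister base. The holder's open end is at (128,205), with the channel running up to the stop at the top edge. The blank is at (33,280).

Run:
```python
from h import *
f=load('w3')
c=onz(f,271,106,.13); print('cap',c); 
for z in(.11,.15): print(onz(f,271,106,z))
t=grab('top');s=grab('scene'); print(proj(t,c),proj(s,c), tri([(f,271,106),(s,391/2.1+80,237/2.1+130)]))
st=monitor.observe(); p=st['position']; y=st['tool_rot'][2]; d=c-p; print(p,y,'dx dy',d[0]*np.cos(y)+d[1]*np.sin(y), d[0]*np.sin(y)-d[1]*np.cos(y))
# blank second view
w2=load('w2'); print('blank far-left corner', tri([(w2,236,44),(f,13,256)]), 'near right',tri([(w2,269,114),(f,52,293)]))
for u,v in((84,203),(173,193),(163,213)): print(onz(f,u,v,.045),onz(f,u,v,.055))
for q in((113,25),(92,198),(168,35),(138,207)): print(q,onz(f,*q,.055))
```

```text
cap [0.6579 0.0505 0.13  ]
[0.659  0.0507 0.11  ]
[0.6568 0.0503 0.15  ]
[236.8306 146.8951] [265.3418 242.9545] [0.6576 0.0516 0.1305]
[ 0.6715 -0.0206  0.2314] 1.983446128092741 dx dy 0.07062534737387265 0.01607649708794375
blank far-left corner [ 0.438  -0.2424  0.0261] near right [ 0.4951 -0.2908  0.0085]
[ 0.5164 -0.1242  0.045 ] [ 0.5203 -0.119   0.055 ]
[ 0.6039 -0.0731  0.045 ] [ 0.6052 -0.0694  0.055 ]
[ 0.6016 -0.099   0.045 ] [ 0.6029 -0.0945  0.055 ]
(113, 25) [0.4955 0.061  0.055 ]
(92, 198) [ 0.527  -0.1099  0.055 ]
(168, 35) [0.5472 0.0722 0.055 ]
(138, 207) [ 0.5761 -0.0991  0.055 ]
```

```bash
python3 -m handwheel '[{"dx":3.53,"dy":0.8,"dz":0,"wx":0,"wy":0,"wz":0,"claw":0},{"dx":3.53,"dy":0.8,"dz":0,"wx":0,"wy":0,"wz":0,"claw":0},{"dx":0,"dy":0,"dz":4.4,"wx":0,"wy":0,"wz":0,"claw":0},{"dx":0,"dy":0,"dz":4.5,"wx":0,"wy":0,"wz":0,"claw":0},{"dx":0,"dy":0,"dz":0,"wx":0,"wy":0,"wz":0,"claw":0},{"dx":0,"dy":0,"dz":0,"wx":0,"wy":0,"wz":0,"claw":0}]'
python3 - <<'E'
from h import *
s=monitor.observe(); print(s['position'],s['force'])
f=grab('wrist'); save(f,'w4'); g=grab('scene'); save(g,'s4')
a=f['frame']; b=cv2.resize(g['frame'][180:300,200:340],None,fx=2.6,fy=2.6); b=cv2.copyMakeBorder(b,0,384-b.shape[0],0,0,0)[:384]; cv2.imwrite('pics/c4.png',cv2.resize(np.hstack([a,b]),None,fx=.9,fy=.9))
E
```

```text
clock: 6.55
position: [0.6586, 0.0514, 0.1441]
tool_rot: [3.14, 0.0, 1.985]
force: [0.3, 0.0, 0.6]
grip_width: -0.0002
finger_force: 0.0
[0.6586 0.0514 0.1441] [0.3471 0.0273 0.5544]
```

View pics/c4.png

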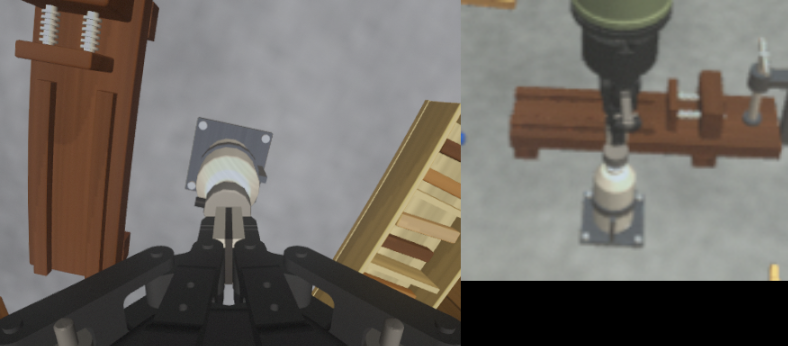

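The fingers are just above the cap at (253,225) px, and the stop plate shows at about (70,60) px. Now I'll press.

```bash
python3 -m handwheel '[{"dx":0,"dy":0,"dz":1.2,"wx":0,"wy":0,"wz":0,"claw":0},{"dx":0,"dy":0,"dz":0.6,"wx":0,"wy":0,"wz":0,"claw":0},{"dx":0,"dy":0,"dz":0.3,"wx":0,"wy":0,"wz":0,"claw":0},{"dx":0,"dy":0,"dz":0,"wx":0,"wy":0,"wz":0,"claw":0},{"dx":0,"dy":0,"dz":0,"wx":0,"wy":0,"wz":0,"claw":0}]'
python3 -m handwheel '[{"dx":0,"dy":0,"dz":0.1,"wx":0,"wy":0,"wz":0,"claw":0},{"dx":0,"dy":0,"dz":0,"wx":0,"wy":0,"wz":0,"claw":0}]'
```

```text
clock: 7.28
position: [0.6582, 0.0515, 0.1221]
tool_rot: [3.141, 0.001, 1.986]
force: [-0.7, -0.7, 11.4]
grip_width: -0.0
finger_force: 6.0
clock: 7.52
position: [0.6583, 0.0515, 0.1219]
tool_rot: [3.14, 0.001, 1.985]
force: [-6.5, -2.8, 23.3]
grip_width: -0.0001
finger_force: 11.8
```

The force rose to 23 N with no further travel, so the cap is fully down. Release.

```bash
python3 -m handwheel '[{"dx":0,"dy":0,"dz":-3,"wx":0,"wy":0,"wz":0,"claw":0},{"dx":0,"dy":0,"dz":-6,"wx":0,"wy":0,"wz":0,"claw":0},{"dx":-3,"dy":-4,"dz":-2,"wx":0,"wy":0,"wz":0,"claw":100},{"dx":0,"dy":-3,"dz":0,"wx":0,"wy":0,"wz":0,"claw":100},{"dx":0,"dy":0,"dz":0,"wx":0,"wy":0,"wz":0,"claw":100}]'
python3 - <<'E'
from h import *
f=grab('wrist'); save(f,'w5');print(monitor.observe()['position'],monitor.observe()['force'])
cv2.imwrite('pics/w5.png',cv2.resize(f['frame'],None,fx=1.5,fy=1.5,interpolation=cv2.INTER_CUBIC))
for k in ['cap','stop','holder']: print(k,[(m['rect'],round(m['p'],2)) for m in optics.masks_of(k,'wrist')][:3])
E
```

```text
clock: 8.15
position: [0.6046, -0.0057, 0.2306]
tool_rot: [-3.141, 0.001, 1.984]
force: [0.9, 1.2, -0.2]
grip_width: 0.0544
finger_force: 0.0
[ 0.6055 -0.0047  0.2305] [-0.2133  0.2947  0.4376]
cap [([318.5, 133.4, 48.3, 34.2], 0.87)]
stop [([165.2, 19.4, 69.0, 30.4], 0.67), ([136.2, 0.0, 125.7, 246.8], 0.5)]
holder [([139.8, 0.0, 123.2, 245.9], 0.9)]
```

View pics/w5.png

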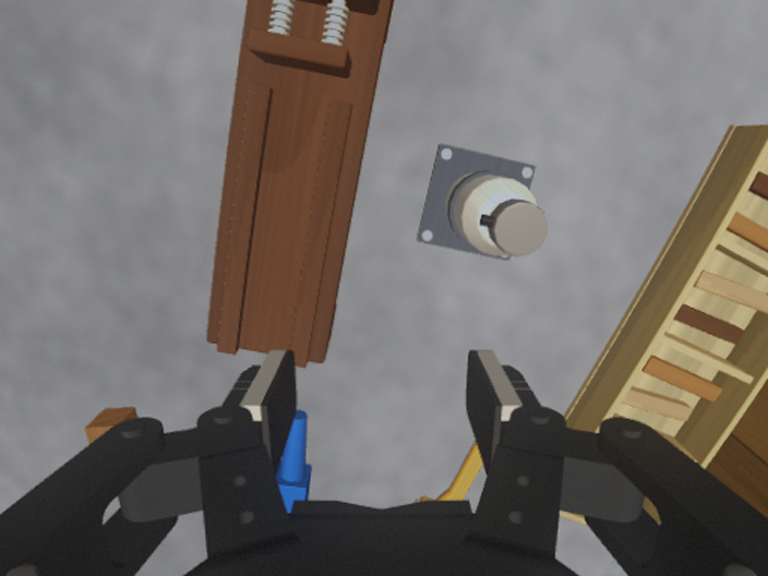

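The cap is back up at about (347,152) px, and the holder, channel and stop (front at about (200,40) px) are clear. I'll zoom in for an exact holder pose.

Run:
```python
from h import *
g=grab('wrist'); save(g,'w6'); a=g['frame']; print(monitor.observe()['position'])
a=cv2.convertScaleAbs(a,alpha=1.8,beta=10)
u=cv2.resize(a[0:130,140:270],None,fx=3,fy=3,interpolation=cv2.INTER_CUBIC); l=cv2.resize(a[130:260,130:260],None,fx=3,fy=3,interpolation=cv2.INTER_CUBIC)
cv2.imwrite('pics/w6c.png',np.hstack([u,l]))
```

```text
[ 0.6062 -0.0034  0.2299]
```

View pics/w6c.png

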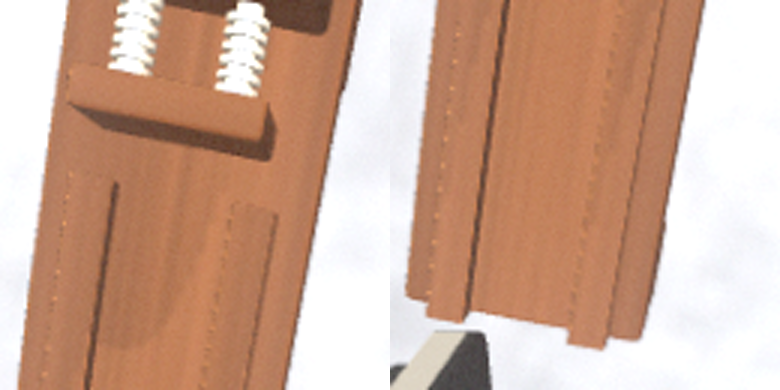

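The crops show the wall-top corners at both ends and the stop plate's top front edge clearly. I'll fit the holder pose from these.

Run:
```python
from h import *
from scipy.optimize import least_squares
f=load('w6')
O=[((163.3,57.3),(-33,45,55)),((177.8,61),(-19,45,55)),((142.7,235.7),(-33,-140,55)),((155,236.7),(-19,-140,55)),((218.3,67.7),(19,45,55)),((232.7,70.3),(33,45,55)),((189.3,244.7),(19,-140,55)),((202,246),(33,-140,55)),((162.7,34.3),(-28,60,87)),((229.3,45.7),(28,60,87))]
def W(p,q): c,s=np.cos(p[2]),np.sin(p[2]); x,y,z=np.array(q)/1000; return np.array([p[0]+c*x-s*y,p[1]+s*x+c*y,z+p[3]])
def res(p): return np.concatenate([proj(f,W(p,q))-o for o,q in O])
r=least_squares(res,[.53,.05,.2,0],loss='soft_l1'); print(r.x,r.fun.reshape(-1,2).round(1))
p=r.x; np.save('holder.npy',p); print('end',W(p,(0,60,45)))
# blank grasp
s=monitor.observe(); P=s['position'];y=s['tool_rot'][2]
for nm,g in(('blankgrasp',(.4666+.010*.467,-.2676-.010*.884)),):
    d=np.array(g)-P[:2]; print(P,y,g,d[0]*np.cos(y)+d[1]*np.sin(y), d[0]*np.sin(y)-d[1]*np.cos(y))
```

```text
[ 0.5264  0.0262  0.2164 -0.0009] [[ 0.8 -0.5]
 [ 0.8 -1.4]
 [-0.2 -0.5]
 [ 0.1  1. ]
 [-0.1 -0.3]
 [ 0.1  0. ]
 [ 0.2 -0.5]
 [ 0.1  0.6]
 [-0.5  0.3]
 [-1.5  1.7]]
end [0.5136 0.0848 0.0441]
[ 0.6062 -0.0034  0.2299] 1.9864891005046874 (0.47127, -0.27644) -0.19526781943228094 -0.233706862868725
```

```bash
python3 -m handwheel '[{"dx":-3.25,"dy":-3.9,"dz":0,"wx":0,"wy":0,"wz":0,"claw":100},{"dx":-3.25,"dy":-3.9,"dz":0,"wx":0,"wy":0,"wz":0,"claw":100},{"dx":-3.25,"dy":-3.9,"dz":0,"wx":0,"wy":0,"wz":0,"claw":100},{"dx":-3.25,"dy":-3.9,"dz":0,"wx":0,"wy":0,"wz":0,"claw":100},{"dx":-3.25,"dy":-3.9,"dz":0,"wx":0,"wy":0,"wz":0,"claw":100},{"dx":-3.25,"dy":-3.9,"dz":0,"wx":0,"wy":0,"wz":0,"claw":100},{"dx":0,"dy":0,"dz":5.0,"wx":0,"wy":0,"wz":-0.07,"claw":100},{"dx":0,"dy":0,"dz":5.0,"wx":0,"wy":0,"wz":0,"claw":100}]'
python3 - <<'E'
from h import *
s=monitor.observe(); P=s['position'];y=s['tool_rot'][2]
f=grab('wrist'); save(f,'w7'); print(P,y)
m=[m for m in optics.masks_of('blank','wrist')]; print([(x['rect'],x['p']) for x in m])
E
```

```text
clock: 9.4
position: [0.4707, -0.2774, 0.1291]
tool_rot: [3.141, 0.001, 2.056]
force: [2.1, -1.1, -0.8]
grip_width: 0.0855
finger_force: 0.0
[ 0.4707 -0.2774  0.1291] 2.0560284497290624
[([387.8, 135.3, 75.1, 153.4], 0.97), ([232.9, 127.8, 39.9, 153.3], 0.77), ([0.0, 84.2, 13.3, 34.3], 0.68)]
```

View pics/w7.png

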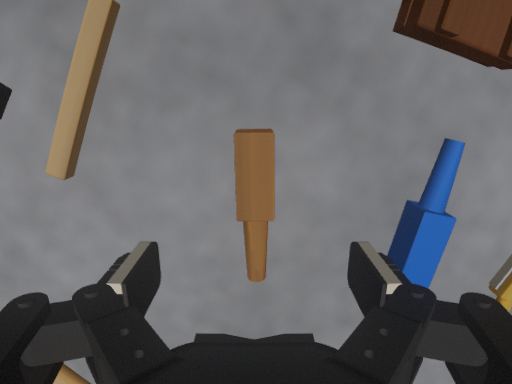

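The blank is centred between the fingers. Its head is at (236–275, 130–220) and well aligned. The blue decoy at (430,230) is clear of the fingers.

Run:
```python
from h import *
f=load('w7')
p=[onz(f,u,v,.034) for u,v in((236,130),(273,130),(275,220),(237,220))]; c=np.mean(p,0); d=(p[0]+p[1]-p[2]-p[3])[:2]; a=np.arctan2(d[1],d[0]); print(c,a,np.hypot(*d)/2,np.linalg.norm(p[0]-p[1]))
w=load('w2'); q=[tri([(f,*o),(w,*k)]) for o,k in(((236,130),(236,44)),((273,130),(264,43)),((275,220),(269,114)),((237,220),(240,115)))]; print('tri z',np.array(q)[:,2])
s=monitor.observe(); P=s['position'];y=s['tool_rot'][2]; e=c-P
print('offset tool', e[0]*np.cos(y)+e[1]*np.sin(y), e[0]*np.sin(y)-e[1]*np.cos(y),P)
```

```text
[ 0.4659 -0.2658  0.034 ] 2.072925979711245 0.07035285323534145 0.027128390923152536
tri z [0.0268 0.0231 0.0283 0.0307]
offset tool 0.009844595598636416 0.0022407322087398744 [ 0.4685 -0.2755  0.1262]
```

```bash
python3 -m handwheel '[{"dx":0,"dy":0.2,"dz":4,"wx":0,"wy":0,"wz":-0.01,"claw":100},{"dx":0,"dy":0,"dz":4,"wx":0,"wy":0,"wz":0,"claw":100},{"dx":0,"dy":0,"dz":2,"wx":0,"wy":0,"wz":0,"claw":100},{"dx":0,"dy":0,"dz":1.0,"wx":0,"wy":0,"wz":0,"claw":100},{"dx":0,"dy":0,"dz":0,"wx":0,"wy":0,"wz":0,"claw":100},{"dx":0,"dy":0,"dz":0,"wx":0,"wy":0,"wz":0,"claw":100}]'
```

```text
clock: 10.25
position: [0.4728, -0.2763, 0.0215]
tool_rot: [3.141, 0.001, 2.066]
force: [-0.2, -0.5, 0.5]
grip_width: 0.0852
finger_force: 0.0
```

```bash
python3 -m handwheel '[{"dx":0,"dy":0,"dz":0.7,"wx":0,"wy":0,"wz":0,"claw":100},{"dx":0,"dy":0,"dz":0,"wx":0,"wy":0,"wz":0,"claw":0},{"dx":0,"dy":0,"dz":0,"wx":0,"wy":0,"wz":0,"claw":0},{"dx":0,"dy":0,"dz":0,"wx":0,"wy":0,"wz":0,"claw":0},{"dx":0,"dy":0,"dz":0,"wx":0,"wy":0,"wz":0,"claw":0},{"dx":0,"dy":0,"dz":0,"wx":0,"wy":0,"wz":0,"claw":0},{"dx":0,"dy":0,"dz":0,"wx":0,"wy":0,"wz":0,"claw":0},{"dx":0,"dy":0,"dz":0,"wx":0,"wy":0,"wz":0,"claw":0}]' 60
```

```text
clock: 11.25
position: [0.4722, -0.276, 0.0136]
tool_rot: [3.141, 0.0, 2.066]
force: [-1.4, 0.9, 5.1]
grip_width: 0.0289
finger_force: 59.9
```

```bash
python3 -m handwheel '[{"dx":0,"dy":0,"dz":-2,"wx":0,"wy":0,"wz":0,"claw":0},{"dx":0,"dy":0,"dz":-5,"wx":0,"wy":0,"wz":0,"claw":0},{"dx":0,"dy":0,"dz":-5,"wx":0,"wy":0,"wz":0,"claw":0}]'
python3 -m handwheel '[{"dx":4,"dy":3.2,"dz":0,"wx":0,"wy":0,"wz":0,"claw":0},{"dx":4,"dy":3.2,"dz":0,"wx":0,"wy":0,"wz":0,"claw":0},{"dx":4,"dy":3.2,"dz":0,"wx":0,"wy":0,"wz":0,"claw":0},{"dx":4,"dy":3.2,"dz":0,"wx":0,"wy":0,"wz":0,"claw":0},{"dx":4,"dy":3.2,"dz":0,"wx":0,"wy":0,"wz":0,"claw":0},{"dx":4,"dy":3.2,"dz":0,"wx":0,"wy":0,"wz":0,"claw":0},{"dx":0,"dy":0,"dz":0,"wx":0,"wy":0,"wz":0.14,"claw":0},{"dx":0,"dy":0,"dz":0,"wx":0,"wy":0,"wz":0.14,"claw":0}]'
python3 -m handwheel '[{"dx":0,"dy":0,"dz":0,"wx":0,"wy":0,"wz":0,"claw":0},{"dx":0,"dy":0,"dz":0,"wx":0,"wy":0,"wz":0,"claw":0}]'
cat > e.py <<'E'
from h import *
h=np.load('holder.npy'); s=monitor.observe(); P=s['position'];d=P[:2]-h[:2];c,q=np.cos(h[2]),np.sin(h[2])
F=s['force']; print('tcp in holder mm',1000*(c*d[0]+q*d[1]),1000*(-q*d[0]+c*d[1]),P[2]*1000,'yaw err',s['tool_rot'][2]-h[2]-np.pi/2,'F holder',c*F[0]+q*F[1],-q*F[0]+c*F[1],F[2],s['clock'],s['finger_force'],s['grip_width'])
E
python3 e.py
python3 - <<'E'
from h import *
f=grab('wrist'); save(f,'w8')
E
```

```text
clock: 11.62
position: [0.4718, -0.2757, 0.1346]
tool_rot: [-3.141, -0.001, 2.066]
force: [-0.1, 0.1, -0.8]
grip_width: 0.0287
finger_force: 59.4
clock: 12.62
position: [0.527, 0.0271, 0.1333]
tool_rot: [-3.141, -0.0, 1.782]
force: [-0.5, -0.9, -0.9]
grip_width: 0.0288
finger_force: 59.4
clock: 12.88
position: [0.5271, 0.0264, 0.1334]
tool_rot: [3.142, 0.0, 1.789]
force: [0.1, 0.1, -1.2]
grip_width: 0.0288
finger_force: 59.4
tcp in holder mm 0.6509026943094497 0.09763047552288265 133.35352889567093 yaw err 0.001853465568908197 F holder 0.08331414942155198 0.08676562029824088 -1.2102085781023986 12.875 59.40361261367798 0.028837810300303312
```

View pics/w8.png

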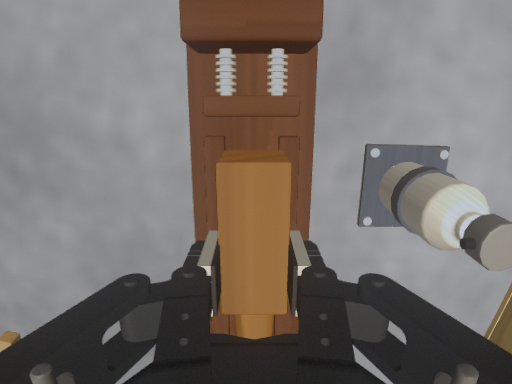

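The blank is held squarely over the channel. The head's top edge runs (220–290, 152), the stop plate is at (252,106), and the cap is up on the right. No more picture views from here. I'll compute the head face position and lower.

Run:
```python
from h import *
h=np.load('holder.npy');f=load('w8');c,q=np.cos(h[2]),np.sin(h[2])
for u,v in((220,152),(290,152),(288,310),(222,310)):
    p=onz(f,u,v,.1335+.0204);d=p[:2]-h[:2];print(1000*(c*d[0]+q*d[1]),1000*(-q*d[0]+c*d[1]))
for u,v in((205,97),(299,97),(204,115),(299,115)):
    p=onz(f,u,v,.087);d=p[:2]-h[:2];print('stop',1000*(c*d[0]+q*d[1]),1000*(-q*d[0]+c*d[1]))
```

```text
-12.355160201432527 49.62119415792958
14.48302200692325 49.655179632307586
16.03389695037883 -21.36169520315502
-13.571166605151834 -21.386496859530258
stop -27.244197569853664 70.86808230210721
stop 26.371908689039707 70.9175809967824
stop -28.159542855693044 60.76282987282017
stop 26.706694036335445 60.812648563970086
```

```bash
python3 -m handwheel '[{"dx":-0.2,"dy":-0.1,"dz":3,"wx":0,"wy":0,"wz":0,"claw":0},{"dx":0,"dy":0,"dz":2.5,"wx":0,"wy":0,"wz":0,"claw":0},{"dx":0,"dy":0,"dz":1.2,"wx":0,"wy":0,"wz":0,"claw":0},{"dx":0,"dy":0,"dz":0.4,"wx":0,"wy":0,"wz":0,"claw":0},{"dx":0,"dy":0,"dz":0.2,"wx":0,"wy":0,"wz":0,"claw":0},{"dx":0,"dy":0,"dz":0,"wx":0,"wy":0,"wz":0,"claw":0},{"dx":0,"dy":0,"dz":0,"wx":0,"wy":0,"wz":0,"claw":0}]'; python3 e.py
```

```text
clock: 13.8
position: [0.5268, 0.0243, 0.0608]
tool_rot: [3.141, 0.0, 1.786]
force: [-0.1, 0.2, -0.3]
grip_width: 0.0289
finger_force: 59.4
tcp in holder mm -0.0701181960562688 -1.928975429239728 60.767059704828114 yaw err -0.0014054879067908477 F holder -0.047755521421911085 0.1969867436862222 -0.3095591304699015 13.8 59.41882073879242 0.028914700674041276
```

```bash
python3 -m handwheel '[{"dx":0,"dy":0,"dz":0.1,"wx":0,"wy":0,"wz":0,"claw":0},{"dx":0,"dy":0,"dz":0,"wx":0,"wy":0,"wz":0,"claw":0},{"dx":0,"dy":0,"dz":0,"wx":0,"wy":0,"wz":0,"claw":0}]';python3 -m handwheel '[{"dx":0,"dy":0,"dz":0.05,"wx":0,"wy":0,"wz":0,"claw":0},{"dx":0,"dy":0,"dz":0,"wx":0,"wy":0,"wz":0,"claw":0},{"dx":0,"dy":0,"dz":0,"wx":0,"wy":0,"wz":0,"claw":0}]'; python3 e.py
```

```text
clock: 14.18
position: [0.5265, 0.0243, 0.0593]
tool_rot: [3.142, 0.0, 1.786]
force: [-0.5, -0.4, -0.7]
grip_width: 0.0286
finger_force: 59.4
clock: 14.55
position: [0.5265, 0.0243, 0.0588]
tool_rot: [-3.142, -0.0, 1.786]
force: [0.8, 0.2, -0.8]
grip_width: 0.0283
finger_force: 59.4
tcp in holder mm -0.332671316425616 -1.8696535512258223 58.78294120189796 yaw err -0.00142514733267185 F holder 0.8170182453304708 0.017220180861001994 -0.8465696407234845 14.55 59.41935896873474 0.028342431126223522
```

```bash
for i in 1; do python3 -m handwheel '[{"dx":0,"dy":0,"dz":0.05,"wx":0,"wy":0,"wz":0,"claw":0},{"dx":0,"dy":0,"dz":0,"wx":0,"wy":0,"wz":0,"claw":0},{"dx":0,"dy":0,"dz":0,"wx":0,"wy":0,"wz":0,"claw":0}]'; done; python3 e.py;  python3 -m handwheel '[{"dx":0,"dy":0,"dz":0.05,"wx":0,"wy":0,"wz":0,"claw":0},{"dx":0,"dy":0,"dz":0,"wx":0,"wy":0,"wz":0,"claw":0},{"dx":0,"dy":0,"dz":0,"wx":0,"wy":0,"wz":0,"claw":0}]'; python3 e.py
```

```text
clock: 14.92
position: [0.5266, 0.0243, 0.0586]
tool_rot: [3.141, 0.0, 1.786]
force: [-2.1, -1.2, 7.9]
grip_width: 0.029
finger_force: 60.5
tcp in holder mm -0.27569235976202305 -1.879652426353863 58.63910928693997 yaw err -0.0014338160536055966 F holder -2.293305373665105 -0.7345708463344325 7.855034656213566 14.925 60.51247537136078 0.029034487494017158
clock: 15.3
position: [0.5266, 0.0243, 0.0586]
tool_rot: [3.141, 0.0, 1.786]
force: [-6.3, -1.8, 20.1]
grip_width: 0.0287
finger_force: 62.0
tcp in holder mm -0.27313959931325066 -1.8747990135875578 58.589206098483686 yaw err -0.0014056758528011581 F holder -6.561940496121021 -0.42647725752940224 20.141020148659642 15.3 62.03778147697449 0.028735517345081025
```

```bash
python3 -m handwheel '[{"dx":0,"dy":0,"dz":-0.09,"wx":0,"wy":0,"wz":0,"claw":0},{"dx":0,"dy":0,"dz":0,"wx":0,"wy":0,"wz":0,"claw":0},{"dx":0,"dy":0,"dz":0,"wx":0,"wy":0,"wz":0,"claw":0}]'; python3 e.py; python3 -m handwheel '[{"dx":0.5,"dy":0,"dz":0,"wx":0,"wy":0,"wz":0,"claw":0},{"dx":0.5,"dy":0,"dz":0,"wx":0,"wy":0,"wz":0,"claw":0},{"dx":0.3,"dy":0,"dz":0,"wx":0,"wy":0,"wz":0,"claw":0},{"dx":0.3,"dy":0,"dz":0,"wx":0,"wy":0,"wz":0,"claw":0},{"dx":0,"dy":0,"dz":0,"wx":0,"wy":0,"wz":0,"claw":0},{"dx":0,"dy":0,"dz":0,"wx":0,"wy":0,"wz":0,"claw":0}]'; python3 e.py
```

```text
clock: 15.68
position: [0.5265, 0.0242, 0.0586]
tool_rot: [-3.142, -0.0, 1.786]
force: [-0.6, 0.4, 1.5]
grip_width: 0.029
finger_force: 59.6
tcp in holder mm -0.34600904846079283 -1.8926881599131387 58.63627536777127 yaw err -0.00143029487160784 F holder -0.4460418273445222 0.5415784420939572 1.5237248602488838 15.675 59.60583686828613 0.02897192028473187
clock: 16.42
position: [0.5231, 0.0399, 0.0587]
tool_rot: [3.142, -0.0, 1.786]
force: [0.6, -1.1, -1.0]
grip_width: 0.0286
finger_force: 59.5
tcp in holder mm -0.29526297260413276 14.087997724863556 58.6925528399491 yaw err -0.0014336950544904248 F holder 0.3841330216628318 -1.1755218998289576 -0.9601845697914787 16.425 59.45618748664856 0.028591037895530403
```

```bash
python3 -m handwheel '[{"dx":0.2,"dy":0,"dz":0.02,"wx":0,"wy":0,"wz":0,"claw":0},{"dx":0.2,"dy":0,"dz":0,"wx":0,"wy":0,"wz":0,"claw":0},{"dx":0,"dy":0,"dz":0,"wx":0,"wy":0,"wz":0,"claw":0},{"dx":0,"dy":0,"dz":0,"wx":0,"wy":0,"wz":0,"claw":0}]'; python3 e.py; python3 -m handwheel '[{"dx":0.2,"dy":0,"dz":0,"wx":0,"wy":0,"wz":0,"claw":0},{"dx":0,"dy":0,"dz":0,"wx":0,"wy":0,"wz":0,"claw":0},{"dx":0,"dy":0,"dz":0,"wx":0,"wy":0,"wz":0,"claw":0}]'; python3 e.py
```

```text
clock: 16.92
position: [0.5223, 0.0432, 0.0586]
tool_rot: [-3.142, 0.001, 1.785]
force: [-1.0, -5.9, 4.1]
grip_width: 0.0287
finger_force: 59.9
tcp in holder mm -0.3341388121763985 17.573039495974687 58.628109632690524 yaw err -0.0019659610553877105 F holder -2.2244026098975875 -5.550112728684466 4.117703936731738 16.925 59.92947041988373 0.02874570877710725
clock: 17.3
position: [0.522, 0.045, 0.0586]
tool_rot: [-3.142, 0.001, 1.785]
force: [0.6, -5.8, 4.2]
grip_width: 0.0287
finger_force: 60.0
tcp in holder mm -0.3153090829878793 19.38185284670512 58.63411000137785 yaw err -0.002148836862936543 F holder -0.6385146621346776 -5.77781770355487 4.151266628886039 17.3 59.96453404426575 0.028747158594628373
```

```bash
python3 -m handwheel '[{"dx":0,"dy":0,"dz":-0.015,"wx":0,"wy":0,"wz":0,"claw":0},{"dx":0.2,"dy":0,"dz":0,"wx":0,"wy":0,"wz":0,"claw":0},{"dx":0,"dy":0,"dz":0,"wx":0,"wy":0,"wz":0,"claw":0},{"dx":0,"dy":0,"dz":0,"wx":0,"wy":0,"wz":0,"claw":0}]'; python3 e.py; python3 -m handwheel '[{"dx":0,"dy":0,"dz":0,"wx":0,"wy":0,"wz":0,"claw":0}]';python3 e.py;  python3 -m handwheel '[{"dx":0,"dy":0,"dz":0,"wx":0,"wy":0,"wz":0,"claw":0}]';python3 e.py
python3 - <<'E'
from h import *
w=grab('wrist'); save(w,'w9')
for k in ['stop','blank']: print(k,[(m['rect'],round(m['p'],2)) for m in optics.masks_of(k,'wrist')][:3])
E
```

```text
clock: 17.8
position: [0.5216, 0.0469, 0.0587]
tool_rot: [-3.142, 0.001, 1.785]
force: [1.1, -6.9, 0.9]
grip_width: 0.029
finger_force: 59.6
tcp in holder mm -0.31590858998585636 21.282007053872004 58.67794575045767 yaw err -0.0022435902322526236 F holder -0.37275908740095653 -6.953795914525272 0.871015916662943 17.8 59.59448754787445 0.028988577727588033
clock: 17.92
position: [0.5215, 0.0469, 0.0587]
tool_rot: [-3.141, 0.001, 1.785]
force: [1.5, -7.4, 0.8]
grip_width: 0.0291
finger_force: 59.6
tcp in holder mm -0.3443154028574804 21.282049676508322 58.67632388105389 yaw err -0.0022800184592777217 F holder -0.15415197201470843 -7.5114638315941304 0.7908182882353736 17.925 59.59481656551361 0.029102276080204003
clock: 18.05
position: [0.5216, 0.0469, 0.0587]
tool_rot: [-3.142, 0.001, 1.785]
force: [1.6, -6.6, 1.4]
grip_width: 0.0292
finger_force: 59.6
tcp in holder mm -0.3215260246984828 21.264263474568324 58.68946409863957 yaw err -0.0022503443958330482 F holder 0.11974722271927796 -6.81750185703792 1.443919023626224 18.05 59.59494352340698 0.02918760706665218
stop [([174.9, 127.2, 153.0, 40.8], 0.56)]
blank [([214.8, 165.0, 74.5, 171.2], 0.73)]
```

```bash
python3 -m handwheel '[{"dx":0.2,"dy":0,"dz":0,"wx":0,"wy":0,"wz":0,"claw":0},{"dx":0.22,"dy":0,"dz":0,"wx":0,"wy":0,"wz":0,"claw":0},{"dx":0,"dy":0,"dz":0,"wx":0,"wy":0,"wz":0,"claw":0},{"dx":0,"dy":0,"dz":0,"wx":0,"wy":0,"wz":0,"claw":0},{"dx":0,"dy":0,"dz":0,"wx":0,"wy":0,"wz":0,"claw":0}]'; python3 e.py; python3 -m handwheel '[{"dx":0,"dy":0,"dz":0,"wx":0,"wy":0,"wz":0,"claw":0}]';python3 e.py;  python3 -m handwheel '[{"dx":0,"dy":0,"dz":0,"wx":0,"wy":0,"wz":0,"claw":0}]';python3 e.py
python3 - <<'E'
from h import *
h=np.load('holder.npy');c,q=np.cos(h[2]),np.sin(h[2])
w=grab('wrist'); save(w,'w10')
for k in ['stop','blank']:
    for m in optics.masks_of(k,'wrist')[:1]:
        l,t,a,b=m['rect']; print(k,m['rect'],m['p'])
        for v,z in((t,.087 if k=='stop' else .079),(t+b,.045)): d=onz(w,l+a/2,v,z)[:2]-h[:2]; print(1000*(-q*d[0]+c*d[1]))
E
```

```text
clock: 18.82
position: [0.5207, 0.0505, 0.0587]
tool_rot: [-3.141, 0.001, 1.785]
force: [2.5, -9.1, 1.9]
grip_width: 0.0285
finger_force: 59.6
tcp in holder mm -0.3659633275341608 24.99020613262472 58.67955725616201 yaw err -0.0026363442715806595 F holder 0.5104205791968488 -9.430060484486058 1.9009927294588196 18.825 59.62436378002167 0.028539016285720236
clock: 18.95
position: [0.5208, 0.0505, 0.0587]
tool_rot: [-3.142, 0.001, 1.784]
force: [1.8, -9.4, 2.2]
grip_width: 0.0288
finger_force: 59.6
tcp in holder mm -0.326591702407052 24.96562626648191 58.70323192867143 yaw err -0.002677566441591006 F holder -0.2697951213708356 -9.533090299237942 2.2098297651065346 18.95 59.624093770980835 0.028764066491975195
clock: 19.08
position: [0.5208, 0.0505, 0.0587]
tool_rot: [-3.141, 0.001, 1.785]
force: [2.4, -10.2, 1.1]
grip_width: 0.029
finger_force: 59.6
tcp in holder mm -0.34158102357069453 24.959504490709545 58.6764338819525 yaw err -0.0026117733559105627 F holder 0.20965036477173538 -10.446280908360016 1.087995331695224 19.075 59.625173807144165 0.0290320124160692
stop [175.0, 127.0, 152.5, 38.6] 0.76
84.62522550220277
62.371509517952546
blank [217.7, 163.3, 72.9, 176.2] 0.57
70.09487910648052
-42.76560829876756
```

```bash
python3 -m handwheel '[{"dx":0.05,"dy":0,"dz":0,"wx":0,"wy":0,"wz":0,"claw":0},{"dx":0,"dy":0,"dz":0,"wx":0,"wy":0,"wz":0,"claw":0},{"dx":0,"dy":0,"dz":0,"wx":0,"wy":0,"wz":0,"claw":0},{"dx":0,"dy":0,"dz":0,"wx":0,"wy":0,"wz":0,"claw":0},{"dx":0,"dy":0,"dz":0,"wx":0,"wy":0,"wz":0,"claw":0},{"dx":0,"dy":0,"dz":0,"wx":0,"wy":0,"wz":0,"claw":0},{"dx":0,"dy":0,"dz":0,"wx":0,"wy":0,"wz":0,"claw":0},{"dx":0,"dy":0,"dz":0,"wx":0,"wy":0,"wz":0,"claw":0}]'; python3 e.py
for r in 1 2 3; do python3 -m handwheel '[{"dx":0,"dy":0,"dz":0,"wx":0,"wy":0,"wz":0,"claw":0},{"dx":0,"dy":0,"dz":0,"wx":0,"wy":0,"wz":0,"claw":0},{"dx":0,"dy":0,"dz":0,"wx":0,"wy":0,"wz":0,"claw":0},{"dx":0,"dy":0,"dz":0,"wx":0,"wy":0,"wz":0,"claw":0},{"dx":0,"dy":0,"dz":0,"wx":0,"wy":0,"wz":0,"claw":0},{"dx":0,"dy":0,"dz":0,"wx":0,"wy":0,"wz":0,"claw":0},{"dx":0,"dy":0,"dz":0,"wx":0,"wy":0,"wz":0,"claw":0},{"dx":0,"dy":0,"dz":0,"wx":0,"wy":0,"wz":0,"claw":0}]' >/dev/null; python3 e.py; done
```

```text
clock: 20.23
position: [0.5206, 0.0508, 0.0587]
tool_rot: [-3.141, 0.002, 1.784]
force: [2.4, -10.4, 1.5]
grip_width: 0.029
finger_force: 59.6
tcp in holder mm -0.3713446692307819 25.303098749255266 58.6718268443924 yaw err -0.0027793096897796854 F holder 0.1340182973340922 -10.68598251225466 1.5423246805508828 20.225 59.63234603404999 0.02904007015798169
tcp in holder mm -0.36431815773127657 25.344948662257934 58.68128538222722 yaw err -0.002729518821996235 F holder 0.07359363907464633 -10.388720290527285 1.91551233615377 21.225 59.632388949394226 0.028876989294144003
tcp in holder mm -0.3710605346294539 25.33343537002269 58.68785352942745 yaw err -0.0027192737865535666 F holder 0.4753214583228984 -11.586345755197746 1.4127485364339905 22.225 59.63229060173035 0.02892680241194473
tcp in holder mm -0.3633344420958277 25.320597762008187 58.676527154568994 yaw err -0.0027214017569390236 F holder -0.1827991813049361 -10.607654733347427 1.8532536958858326 23.225 59.632020592689514 0.02887187019728487
```

The push is steady at about 10.5 N total, which includes slight floor friction. It has held for more than 3 s, so I'm handing in.

```bash
python3 -m handwheel '[{"dx":0,"dy":0,"dz":0,"wx":0,"wy":0,"wz":0,"claw":0},{"dx":0,"dy":0,"dz":0,"wx":0,"wy":0,"wz":0,"claw":0},{"dx":0,"dy":0,"dz":0,"wx":0,"wy":0,"wz":0,"claw":0},{"dx":0,"dy":0,"dz":0,"wx":0,"wy":0,"wz":0,"claw":0}]' && python3 -c "from workcell import job_done; print(job_done())"
```

```text
clock: 23.72
position: [0.5206, 0.0508, 0.0587]
tool_rot: [-3.141, 0.002, 1.784]
force: [2.5, -9.9, 1.3]
grip_width: 0.0289
finger_force: 59.6
the job is handed in; nothing more can be done
None
```

Job handed in at 23.7 s: the cap was pressed fully down and came back up, and the blank lies in the channel, still gripped, its head pushed against the stop at about 10 N (stop roughly 10 mm in of its 20 mm) and held for over 3 s.

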